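# Refit the guard plate on the mincer drive

## Task

Refit the guard plate on the mincer's belt-drive unit: set it lightly on the two studs and, without ever pressing hard, slide it along the unit until you feel its holes drop over both studs and it lies flat and fully home on the carrier. Then swing the keeper fully shut over the plate's edge and let go, and leave the other things on the bench where they are.

Things in the scene. Friction and masses are not known exactly. Their poses are not given: they have to be found in the camera images.
- drive: Belt-drive unit of a bench mincer, fixed to the bench: grey box 230 (x) x 130 (y) mm, top at 55 mm, with a round motor end standing out 56 mm from its +x end. Origin: centre of the box's underside, on the bench; x along its length, y across, z up. On top: a dark steel carrier plate with two studs, and a swing keeper beside it.
- slot_middle (a point): Point of the fixed drive unit, 83 mm over its origin, at stud tip height; axes as the unit's. The two steel studs (10 mm across, nearly sharp-edged, 12 mm tall) stand at (s+40, +25) and (s-40, -25) mm from it. s is where the carrier is clamped in its lengthwise slots (belt tension): anywhere from -18 to +18 mm, not measured. Across (y) they are true. The clamp holds 40 N.
- carrier_face (a point): Point of the drive unit over its origin, at the height of the carrier's top face, 71 mm above the bench, when it is up. The carrier (140 x 85 mm) rides on soft mounts: it stays up under the plate's weight, begins to sink at about 5 N, then sinks 1 mm per 1.5 N down to a hard stop 8 mm down (17 N). More than 25 N from the plate overloads the mounts.
- plate: Guard plate, loose, flat on the bench: aluminium, 170 (x) x 100 (y) x 6 mm, 0.28 to 0.44 kg, with two 13 mm through holes at (+40, +25) and (-40, -25) mm and a black grab bar. Origin: centre of its underside; z up. A half turn about z makes no difference. Underside above the bench: 83 mm on the stud tips; 71 mm once down over both studs, flat on the carrier, its x along the unit's x.
- plate_bar (a point): Centre of the grab bar of the guard plate, 43 mm above the plate's underside. The bar runs along the plate's y, 70 mm long, 14 mm wide (plate x), 18 mm tall, on two posts, with 28 mm free height under it. Axes as the plate's.
- keeper (a joint): Swing keeper on the drive unit, a flat steel bar on an upright pivot. Rad: 0 = shut against a stop, pointing along the unit's -y, its end over the seated plate's edge; grows as it swings clockwise seen from above; 1.57 = along the unit's -x, clear of the plate. Starts 1.55 to 2.05, stays where left; 1 N at the knob turns it. Underside 81 mm above the bench: a plate still on the stud tips blocks it.
- keeper_knob (a point): Grip point on the keeper's upright round black knob, 14 mm across, 50 mm from the pivot. The point lies on the knob's axis, 107 mm above the bench; the knob's top is at 119 mm, the keeper bar's top at 86 mm.
- keeper_pivot (a point): Pivot axis of the keeper, at (-60, +74) mm in the drive unit's frame, 81 mm above the bench; nothing at the pivot stands higher than 88 mm. Axes as the drive unit's.
- tape: Bystander, to be left alone: white tape roll lying flat, 68 mm across, 24 mm high. Origin: centre of its underside.
- jar: Bystander, to be left alone: small amber glass jar with a steel cap, 48 mm across, 55 mm high. Origin: centre of its underside.
- wrench: Bystander, to be left alone: steel wrench, 170 mm long, lying flat. Origin: centre of its underside.
- screwdriver: Bystander, to be left alone: screwdriver, 190 mm long, lying flat. Origin: centre of its underside.
- cup: Bystander, to be left alone: steel cup, 72 mm across, 85 mm high. Origin: centre of its underside.
- can: Bystander, to be left alone: food can, 74 mm across, 100 mm high. Origin: centre of its underside.
- blade_box: Bystander, to be left alone: cardboard box 110 x 70 x 30 mm. Origin: centre of its underside.
Not all that is in view belongs to the job. What is shaped like the plate but purple is not meant.

How it is judged:
By the outcome, as a careful person would: the job done as asked, in the order asked, and still so for the second after the job is handed in, with the robot touching nothing.
It also fails if it takes over 67 s, if anything falls off the work surface, if the arm or the gripper's body presses on something with over 40 N, if the wrist force passes 120 N, or if a joint passes its speed limit or range.

## Robot

A 6-joint arm with a two-finger parallel gripper is mounted at the origin on the work surface. World frame = base frame: x ahead of the robot, y to its left, z up, the work surface at z = 0. Lengths are in m, angles in degrees, forces in N, time in s.
With the tool pointing down it reaches from about 0.3 to 0.775 m from the base axis. Payload 14.6 kg.
Tool frame: the origin (TCP) lies at the very end of the fingers, on their centre line; the grasp point (between the pads) lies 19 mm behind it (arm.grasp_offset is the z of the grasp point in the tool frame, in m); z points along the fingers, y is the direction in which the jaws open and shut (so a half turn about z gives the same grasp; the last joint's range is limited). The gripper opens to 85 mm and grips with 20 to 120 N. Pads are 22 mm wide; open, the fingers measure 114 mm over their backs; the gripper's body (76 mm by 85 mm) begins 54 mm behind the grasp point. The pads swing forward as they close: fully open they stand 13 mm farther back than shut.
Start: joints at [70.497, 17.183, 87.147, -0, 75.671, -3.816], TCP at [0.149, 0.53, 0.231] pointing down, gripper open.
Joint ranges: [-173.82, 173.82], [-45.26, 126.66], [13.44, 144.39], [-59.66, 239.66], [0, 175.72], [-146.38, 146.38]. Speed limits (degrees/s): [127.2, 127.2, 147.25, 180, 180, 180].

## Interface

Orientations are given as a 3x3 rotation matrix whose columns are the frame's x, y, z axes.
In Python, from cell import arm, viewer, ticket gives the robot as it stands.
- The arm moves only by the tool carry_out, never from a script. Its argument "increments" is text: rows parted by semicolons, each of 5 numbers parted by spaces: the shift along the tool's x, y, z in mm, then the turn about the tool's z in degrees, then the opening, from 0 (shut) to 1 (fully open). A call has 1 to 8 rows; each row shifts and turns the commanded pose from where the row before left it, along the tool's axes as they then stand; what a row does not reach is not made up. A row lasts 1/10 s, in which the tool goes at most 50 mm and 8.59 degrees, less where a joint would pass 70% of its speed; a pose out of reach is approached as far as the arm can. A call is refused whole if a number of a shift passes 50 or a number of a turn 8.59, either way. A call with a gripper value outside its range is refused whole. The fingers move at their own pace and stop on an object; "grip_force" is the grip in N (left out, the last holds). Time passes only in rows, so rows that do not move let the fingers close. It gives the time, the measured TCP pose, the force and the opening at its end, in the units of the state.
- arm.get_state(): the state, without advancing time (a new reading comes with each control period).
- viewer.capture(name): name is "scene" or "top" or "wrist"; returns a dict with "frame" (384x512x3 uint8, blue, green, red), "camera_matrix" (3x3 intrinsics, pixels), "rvec" (rotation vector, rad) and "tvec" (3), from world to camera coordinates, as OpenCV has them. Camera axes: x right, y down, z forward; pixel columns grow to the right and rows downward; lengths in m; the calibration is good to about 2 mm. A picture is of the moment at which its call begins. There is no depth.
- ticket.close_job(): hands the job in, once; it reports no verdict.
Trained networks look in the newest picture that a camera, given by its name, has taken for a name from the list of things; names that differ only in an ending like _2 or _b are one class to them, and where a whole thing is asked for, a point or a joint stands for the part that bears it (a point fixed in the world has none). Each returns a list of dicts, best first, with "score" (0 to 1); they miss things now and then, are a little off and sometimes report something else, mostly with a low value. They report only what shows in the picture. A call takes as long as a camera call. They do not tell look-alikes from the thing itself.
- viewer.recognise(camera, label): "rect" ([left, top, right, bottom] in pixels, round what is visible of it).
- viewer.spot_point(camera, label): "at" ([row, column] in pixels: a listed point, or the origin of a listed thing).
The state is a dict: "time": time; "joints": joint angles; "qd": joint speeds; "effort": joint torques, N m; "tcp_pos": TCP position; "eef_rot": TCP orientation; "force": force on the tool from outside, world axes, zero at the start; "wrist_torque": the same for the moment, N m; "opening": opening from 0.0 (shut) to 1.0 (fully open).
Only numpy, scipy, OpenCV 4.12 (cv2) and the standard library are available. Lean on these libraries where they do the work, as an engineer would, in place of code of your own. Each camera call takes 0.05 s, during which the arm holds its last target.

## Working session

There is one attempt and no reset: what is moved stays moved. The work goes in short steps, Python scripts to look and compute and a tool call to move; the robot and the scene stay as the last step left them, time stands still between calls to the robot, and variables do not carry over. Pictures are saved under pics/ and viewed, and the job is handed in when it is done.

Besides the shell and the picture viewer there is one more tool, called after "Request:" as name(argument=value, ...) on one line, values as JSON. carry_out: Moves the arm, as the interface text tells. Its arguments: {"type":"object","properties":{"increments":{"type":"string"},"grip_force":{"type":"number"}},"required":["increments"]}

```bash
ls; mkdir -p pics
cat > h.py <<'E'
import numpy as np, cv2
from cell import arm, viewer, ticket
def cap(cam,fn=None):
    c=viewer.capture(cam)
    if fn: cv2.imwrite('pics/'+fn,c['frame'])
    return c
def cm(c):
    R,_=cv2.Rodrigues(np.array(c['rvec'],float)); return np.array(c['camera_matrix']),R,np.array(c['tvec'],float).ravel()
def ray(c,rc,z):
    K,R,t=cm(c); o=-R.T@t; d=R.T@np.linalg.inv(K)@np.array([rc[1],rc[0],1.]); return o+d*(z-o[2])/d[2]
def proj(c,P):
    K,R,t=cm(c); q=K@(R@np.array(P,float)+t); return q[1]/q[2],q[0]/q[2]
E
cat > a.py <<'E'
from h import *
s=arm.get_state(); print(s)
Z=dict(drive=0,slot_middle=.083,carrier_face=.071,plate=0,plate_bar=.043,keeper_knob=.107,keeper_pivot=.081)
for cam in('top','scene'):
    c=cap(cam,cam+'0.png'); 
    for n,z in Z.items():
        for r in viewer.spot_point(cam,n)[:3]: print(cam,n,round(r['score'],2),np.round(r['at'],1),np.round(ray(c,r['at'],z),4))
    for n in('plate','keeper'):
        print(n,viewer.recognise(cam,n)[:3])
cap('wrist','wrist0.png')
E
python3 a.py
```

```text
pics
{'time': 0.0, 'joints': array([ 7.04968023e+01,  1.72170116e+01,  8.71834786e+01, -1.38956925e-04,
        7.56695413e+01, -3.81615567e+00]), 'qd': array([-0.01911858, -0.06012874, -0.03757692,  0.11777247, -0.03211539,
        0.04843626]), 'effort': array([-1.14593244e-03, -5.43501663e+01, -3.61785471e+01, -1.10788753e-04,
        4.06905689e-03,  5.67546490e-07]), 'tcp_pos': array([0.14863205, 0.52927476, 0.2306846 ]), 'eef_rot': array([[-9.62753067e-01,  2.70381891e-01, -4.05855096e-04],
       [ 2.70382184e-01,  9.62752380e-01, -1.15293445e-03],
       [ 7.90053620e-05, -1.21972717e-03, -9.99999253e-01]]), 'force': array([ 0.17905399, -0.02055577, -0.62024605]), 'wrist_torque': array([-0.00132343,  0.01956427,  0.01072901]), 'opening': 1.000872855763241}
top drive 0.76 [200.5 201.3] [0.54   0.2184 0.    ]
top drive 0.64 [186.3 263.2] [0.5921 0.0014 0.    ]
top slot_middle 0.59 [197.3 199.7] [0.5389 0.2114 0.083 ]
top slot_middle 0.3 [227.  264.2] [ 0.4419 -0.0038  0.083 ]
top carrier_face 0.94 [198.9 196. ] [0.5352 0.2256 0.071 ]
top plate 0.94 [189.8 324. ] [ 0.5811 -0.212
[... 729 characters left out ...]
0.28 [212.6 363.9] [0.4349 0.3095 0.083 ]
scene carrier_face 0.91 [233.3 317.2] [0.5507 0.2194 0.071 ]
scene carrier_face 0.36 [232.6 353.8] [0.5021 0.3073 0.071 ]
scene plate 0.91 [148.5 222.5] [ 0.3446 -0.2103  0.    ]
scene plate 0.7 [196.6 185.8] [ 0.5721 -0.2087  0.    ]
scene plate_bar 0.89 [138.6 222.5] [ 0.3392 -0.21    0.043 ]
scene plate_bar 0.6 [185.5 185.3] [ 0.5616 -0.2106  0.043 ]
scene keeper_knob 0.61 [214.6 366.3] [0.4559 0.3199 0.107 ]
scene keeper_pivot 0.95 [230.4 352.2] [0.5042 0.3018 0.081 ]
plate [{'rect': [197.5, 129.0, 250.1, 169.5], 'score': 0.95}, {'rect': [158.4, 172.6, 208.8, 222.9], 'score': 0.85}, {'rect': [353.0, 208.4, 368.1, 235.2], 'score': 0.43}]
keeper []
```

Run:
```python
import cv2
a=cv2.imread('pics/top0.png');print(a.shape)
cv2.imwrite('pics/top0b.png',cv2.resize(a[130:310,110:370],None,fx=3,fy=3,interpolation=cv2.INTER_CUBIC))
a=cv2.imread('pics/scene0.png')
cv2.imwrite('pics/scene0b.png',cv2.resize(a[100:300,150:420],None,fx=2.9,fy=2.9,interpolation=cv2.INTER_CUBIC))
```

```text
(384, 512, 3)
```

View pics/top0b.png

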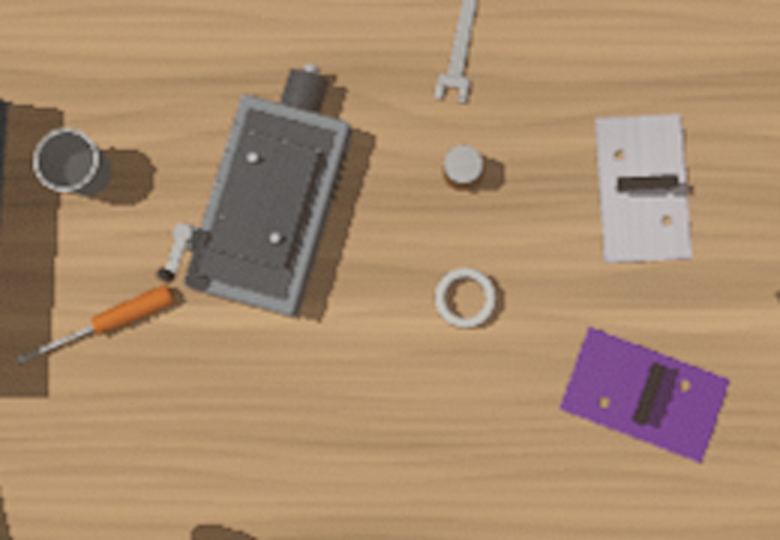

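View pics/scene0b.png

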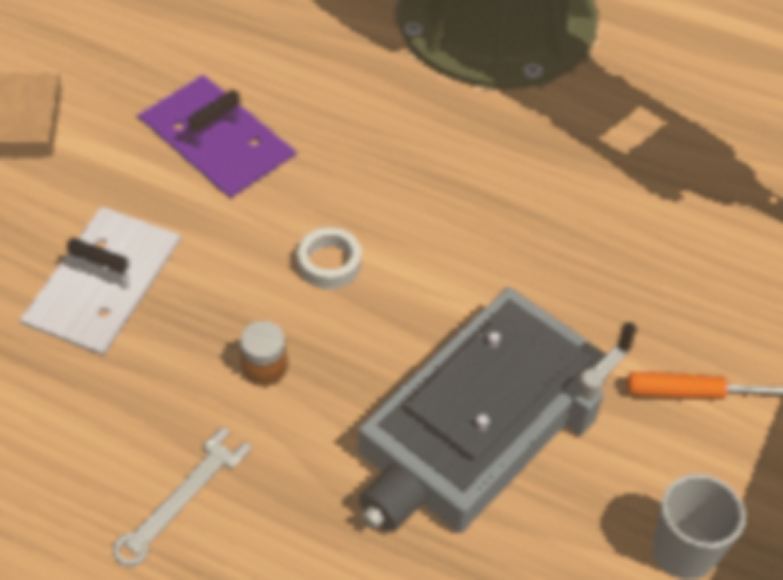

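View pics/wrist0.png

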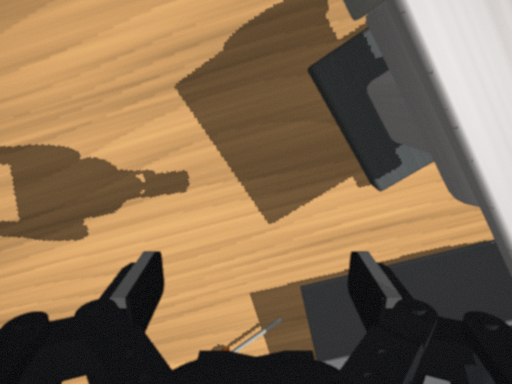

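```bash
cat > b.py <<'E'
from h import *
from scipy.optimize import least_squares
c=cap('wrist'); s=arm.get_state(); K,R,t=cm(c); T=s['eef_rot']; o=-R.T@t
print(K, 'cam in tool',T.T@(o-s['tcp_pos']),'\ncam axes in tool\n',np.round(T.T@R.T,3))
for cam in('top','scene'):
    c=cap(cam); K,R,t=cm(c); print(cam,'pos',-R.T@t)
    f=c['frame'].astype(int); hsv=cv2.cvtColor(c['frame'],cv2.COLOR_BGR2HSV)
    r={'top':(160,220,300,350),'scene':(165,230,150,220)}[cam]
    m=np.zeros(f.shape[:2],np.uint8); sub=hsv[r[0]:r[1],r[2]:r[3]]
    # plate incl bar : non-wood (low saturation) 
    m[r[0]:r[1],r[2]:r[3]]=((sub[...,1]<60)&(sub[...,2]>120))*255
    cs,_=cv2.findContours(m,cv2.RETR_EXTERNAL,cv2.CHAIN_APPROX_NONE); k=max(cs,key=cv2.contourArea)
    pts=np.array([ray(c,(p[0][1],p[0][0]),.006)[:2] for p in k])*1000
    print(cam,cv2.minAreaRect(pts.astype(np.float32)))
E
python3 b.py
```

```text
[[318.09473084   0.         255.52426553]
 [  0.         318.09473084 193.53057545]
 [  0.           0.           1.        ]] cam in tool [ 0.07674393 -0.00073896 -0.14307196] 
cam axes in tool
 [[ 0.    -0.954 -0.301]
 [ 1.     0.     0.   ]
 [-0.    -0.301  0.954]]
top pos [ 0.32338604 -0.01351991  1.52759261]
top ((571.7028198242188, -211.0995635986328), (172.24822998046875, 102.45840454101562), 3.3275952339172363)
scene pos [1.23727128 0.41175932 1.17078795]
scene ((572.696044921875, -210.94967651367188), (172.32028198242188, 101.8694839477539), 3.0944485664367676)
```

View pics/top0.png

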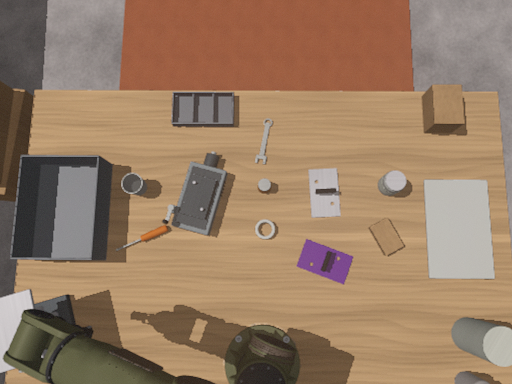

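```bash
cat >> h.py <<'E'
def plan(x,y,z,yaw,n=8,op=1.0,total=None,step=45,dturn=8.4):
    """yaw = world angle of tool x (deg); prints rows (tool axes), one constant world velocity"""
    s=arm.get_state(); T=s['eef_rot']; p=s['tcp_pos']*1000
    y0=np.degrees(np.arctan2(T[1,0],T[0,0])); d=np.array([x,y,z])-p; dy=(yaw-y0+180)%360-180
    N=total or int(max(1,np.ceil(np.linalg.norm(d)/step),np.ceil(abs(dy)/dturn)))
    print('t',s['time'],'from',np.round(p,1),round(y0,2),'rows',N,'F',np.round(s['force'],2))
    out=[];a=y0
    for i in range(N):
        w=d/N; t=np.radians(a); ex=np.array([np.cos(t),np.sin(t),0]); ey=np.array([np.sin(t),-np.cos(t),0])
        out.append('%.1f %.1f %.1f %.2f %g'%(w@ex,w@ey,-w[2],-dy/N,op)); a+=dy/N
    for i in range(0,N,8): print('; '.join(out[i:i+8]))
E
python3 -c "
from h import *
print(arm.get_state()['eef_rot'].round(3))
plan(540,215,180,73.7)"
```

```text
[[-0.963  0.27  -0.   ]
 [ 0.27   0.963 -0.   ]
 [ 0.    -0.    -1.   ]]
t 1.2 from [148.7 529.5 231.3] 164.31 rows 12 F [-0.03 -0.49 -1.09]
-38.5 -16.4 4.3 7.55 1; -40.3 -11.2 4.3 7.55 1; -41.4 -5.8 4.3 7.55 1; -41.8 -0.3 4.3 7.55 1; -41.5 5.2 4.3 7.55 1; -40.5 10.6 4.3 7.55 1; -38.7 15.8 4.3 7.55 1; -36.3 20.8 4.3 7.55 1
-33.3 25.4 4.3 7.55 1; -29.7 29.5 4.3 7.55 1; -25.5 33.1 4.3 7.55 1; -20.9 36.2 4.3 7.55 1
```

The top view shows the white plate at about (323,190) px and the drive at (200,200). The purple look-alike is at (325,262). The bin on the left is clear of the path.

Request:
carry_out(increments="-38.5 -16.4 2 7.55 1; -40.3 -11.2 2 7.55 1; -41.4 -5.8 4.3 7.55 1; -41.8 -0.3 4.3 7.55 1; -41.5 5.2 4.3 7.55 1; -40.5 10.6 4.3 7.55 1; -38.7 15.8 4.3 7.55 1; -36.3 20.8 4.3 7.55 1")

```text
time: 2.0
tcp_pos: [0.4108, 0.3188, 0.2015]
eef_rot: [[-0.235, 0.972, 0.0], [0.972, 0.235, 0.0], [0.0, 0.0, -1.0]]
force: [-0.2, 1.3, 0.4]
opening: 1.0
```

Request:
carry_out(increments="-33.3 25.4 5 7.55 1; -29.7 29.5 5 7.55 1; -25.5 33.1 5 7.55 1; -20.9 36.2 5 7.55 1; 0 0 0 0 1; 0 0 0 0 1")

```text
time: 2.6
tcp_pos: [0.5402, 0.2147, 0.1811]
eef_rot: [[0.281, 0.96, -0.001], [0.96, -0.281, -0.0], [-0.0, -0.001, -1.0]]
force: [-0.4, 0.2, 0.3]
opening: 0.999
```

```bash
cat > c.py <<'E'
from h import *
c=cap('wrist','w1.png'); s=arm.get_state(); print(s['time'],s['tcp_pos'],s['qd'].round(1))
np.savez('w1.npz',**c)
Z=dict(slot_middle=.083,carrier_face=.071,keeper_knob=.107,keeper_pivot=.081)
for n,z in Z.items():
    for r in viewer.spot_point('wrist',n)[:2]: print(n,round(r['score'],2),np.round(r['at'],1),np.round(ray(c,r['at'],z),4))
E
python3 c.py
```

```text
2.65 [0.53977512 0.21541229 0.18137712] [ 1.2 -0.8  0.3 -0.   0.  -0.1]
slot_middle 0.98 [187.8 256.7] [0.5425 0.2191 0.083 ]
slot_middle 0.75 [167.5 257.5] [0.5477 0.2347 0.083 ]
carrier_face 0.59 [183.2 256.5] [0.5425 0.2196 0.071 ]
keeper_knob 0.95 [93.7 87.8] [0.4567 0.3181 0.107 ]
keeper_knob 0.15 [290.3 485.6] [0.6947 0.094  0.107 ]
keeper_pivot 0.9 [ 92.6 171.3] [0.5029 0.3054 0.081 ]
```

View pics/w1.png

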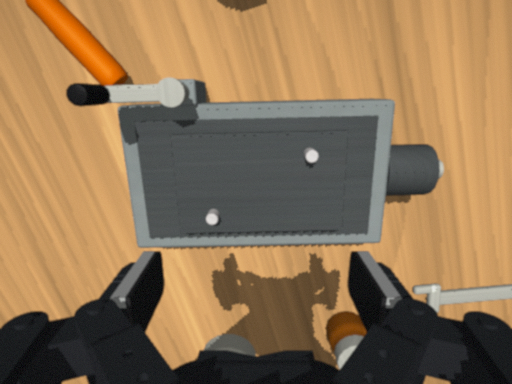

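```bash
cat > d.py <<'E'
from h import *
c=dict(np.load('w1.npz')); f=c['frame']; g=cv2.cvtColor(f,cv2.COLOR_BGR2GRAY)
a=cv2.resize(f[135:235,190:335],None,fx=5,fy=5,interpolation=cv2.INTER_NEAREST); cv2.imwrite('pics/w1z.png',a)
P=[]
for (r,q) in((156,312),(218,212)):
    sub=g[r-12:r+13,q-12:q+13]; m=sub>190; yy,xx=np.nonzero(m); 
    at=(yy.mean()+r-12,xx.mean()+q-12); p=ray(c,at,.083)*1000; P.append(p); print(at,m.sum(),p.round(2))
d=P[0]-P[1]; print('dist',np.hypot(*d[:2]),'exp',np.hypot(80,50)); yaw=np.degrees(np.arctan2(d[1],d[0]))-np.degrees(np.arctan2(50,80)); print('yaw',yaw,'mid',(P[0]+P[1])/2)
# box top rim: pixels; corners by eye from fitted lines
hsv=cv2.cvtColor(f,cv2.COLOR_BGR2HSV); m=((hsv[...,1]<70)&(hsv[...,2]>40)).astype(np.uint8)*255
# edges along lines: scan columns for bottom edge top edge
def scan(rng,axis,lo,hi,first):
    out=[]
    for i in rng:
        v=(m[lo:hi,i] if axis==0 else m[i,lo:hi])>0
        k=np.nonzero(v)[0]
        if len(k)==0: continue
        k=(k[0]-.5 if first else k[-1]+.5)+lo
        out.append((k,i) if axis==0 else (i,k))
    w=np.array([ray(c,p,.055)[:2]*1000 for p in out]); 
    v=cv2.fitLine(w.astype(np.float32),cv2.DIST_HUBER,0,.01,.01).ravel(); return v
for nm,args in dict(top=(range(215,385),0,85,130,True),bot=(range(150,375),0,225,262,False),left=(range(150,235),1,105,180,True)).items():
    v=scan(*args); ang=np.degrees(np.arctan2(v[1],v[0])); print(nm,v.round(2),ang)
E
python3 d.py
```

```text
(np.float64(155.70873786407768), np.float64(311.5145631067961)) 103 [590.01 231.95  83.  ]
(np.float64(218.57142857142858), np.float64(211.4047619047619)) 84 [499.82 204.37  83.  ]
dist 94.3108370814803 exp 94.33981132056604
yaw -15.001601776015665 mid [544.91210108 218.1623497   83.        ]
top [ 9.7000e-01 -2.6000e-01  5.9434e+02  2.7255e+02] -14.974291
bot [ 9.7000e-01 -2.6000e-01  5.0904e+02  1.6171e+02] -15.157169
left [2.6000e-01 9.7000e-01 4.3070e+02 2.3857e+02] 74.83742
```

View pics/w1z.png

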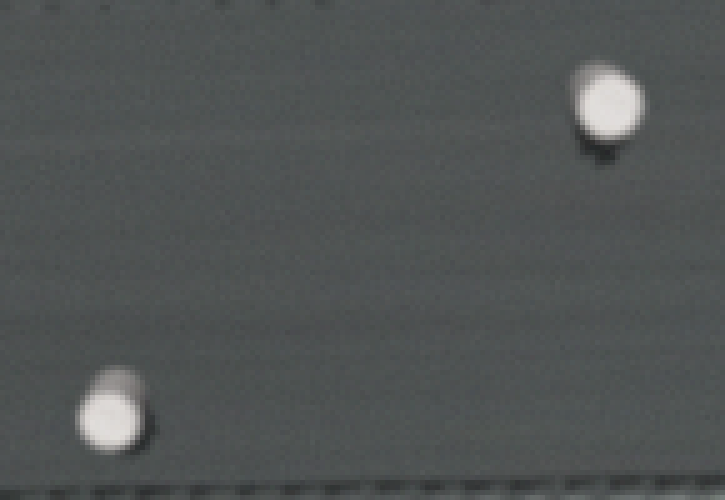

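The studs measure 94.3 mm apart (94.34 expected). Their middle is at (544.9, 218.2) and the unit's yaw is −15.0°. Next I look at the plate from the same relative height, so that any camera bias cancels.

```bash
python3 -c "
from h import *
plan(572,-211,180,93.2)"
```

```text
t 2.85 from [539.6 216.  181.9] 73.82 rows 10 F [-0.36 -0.28  0.67]
-40.1 15.0 0.2 -1.94 1; -40.6 13.7 0.2 -1.94 1; -41.0 12.3 0.2 -1.94 1; -41.4 10.9 0.2 -1.94 1; -41.8 9.5 0.2 -1.94 1; -42.1 8.1 0.2 -1.94 1; -42.3 6.6 0.2 -1.94 1; -42.5 5.2 0.2 -1.94 1
-42.7 3.7 0.2 -1.94 1; -42.8 2.3 0.2 -1.94 1
```

Request:
carry_out(increments="-40.1 15 0 -1.94 1; -40.6 13.7 0 -1.94 1; -41 12.3 0 -1.94 1; -41.4 10.9 0 -1.94 1; -41.8 9.5 0 -1.94 1; -42.1 8.1 5 -1.94 1; -42.3 6.6 10 -1.94 1; -42.5 5.2 20 -1.94 1")

```text
time: 3.65
tcp_pos: [0.5662, -0.1277, 0.1478]
eef_rot: [[0.011, 1.0, 0.003], [1.0, -0.011, -0.001], [-0.001, 0.003, -1.0]]
force: [0.6, -0.5, -0.9]
opening: 1.0
```

Request:
carry_out(increments="-42.7 3.7 20 -1.94 1; -42.8 2.3 20 -1.94 1; 0 0 0 0 1; 0 0 0 0 1; 0 0 0 0 1")

```text
time: 4.15
tcp_pos: [0.5723, -0.2108, 0.1073]
eef_rot: [[-0.056, 0.998, 0.001], [0.998, 0.056, -0.0], [-0.0, 0.001, -1.0]]
force: [0.4, 0.5, -0.1]
opening: 1.002
```

```bash
cat > e.py <<'E'
from h import *
c=cap('wrist','w2.png'); s=arm.get_state(); print(s['time'],s['tcp_pos'],s['qd'].round(1))
np.savez('w2.npz',**c)
for n,z in dict(plate=0,plate_bar=.043).items():
    for r in viewer.spot_point('wrist',n)[:2]: print(n,round(r['score'],2),np.round(r['at'],1),np.round(ray(c,r['at'],z),4))
E
python3 e.py
```

```text
4.2 [ 0.57239809 -0.21066956  0.10742924] [ 0.1 -0.1 -0.  -0.1  0.  -0.1]
plate 0.64 [190.  255.1] [ 0.5719 -0.2105  0.    ]
plate_bar 0.57 [210.7 252.9] [ 0.5705 -0.2126  0.043 ]
```

View pics/w2.png

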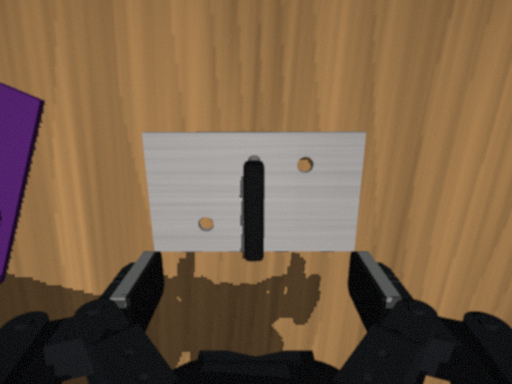

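```bash
cat > g.py <<'E'
from h import *
c=dict(np.load('w2.npz')); f=c['frame']; hsv=cv2.cvtColor(f,cv2.COLOR_BGR2HSV)
cv2.imwrite('pics/w2z.png',cv2.resize(f[145:245,185:330],None,fx=5,fy=5,interpolation=cv2.INTER_NEAREST))
P=[]
for (r,q) in((164,305),(224,206)):
    n=11; sub=f[r-n:r+n+1,q-n:q+n+1].astype(int); m=(hsv[r-n:r+n+1,q-n:q+n+1,1]>45)|(sub.max(2)<120)
    yy,xx=np.nonzero(m); at=(yy.mean()+r-n,xx.mean()+q-n)
    at2=((yy.min()+yy.max())/2+r-n,(xx.min()+xx.max())/2+q-n)
    p=ray(c,at,.006)*1000; P.append(p); print(at,at2,m.sum(),p.round(2),np.ptp(xx)+1,np.ptp(yy)+1)
d=P[0]-P[1]; print('dist',np.hypot(*d[:2])); print('yaw',np.degrees(np.arctan2(d[1],d[0]))-np.degrees(np.arctan2(50,80)),'mid',(P[0]+P[1])/2)
m=((hsv[...,1]<60)&(hsv[...,2]>120)).astype(np.uint8)*255; m[255:]=0; m[:120]=0;m[:,:135]=0;m[:,372:]=0
cs,_=cv2.findContours(m,0,1); k=max(cs,key=cv2.contourArea)
print(cv2.minAreaRect(np.array([ray(c,(p[0][1],p[0][0]),.006)[:2]*1000 for p in k],np.float32)))
s=arm.get_state();
E
python3 g.py
```

```text
(np.float64(164.2171717171717), np.float64(304.7323232323232)) (np.float64(164.0), np.float64(305.0)) 198 [ 609.44 -185.49    6.  ] 17 15
(np.float64(223.25477707006368), np.float64(205.64331210191082)) (np.float64(223.5), np.float64(206.0)) 157 [ 532.46 -239.76    6.  ] 15 14
dist 94.1818628140066
yaw 3.1789692982322038 mid [ 570.95195483 -212.62919719    6.        ]
((571.0026245117188, -212.98931884765625), (170.30804443359375, 100.45047760009766), 3.2017667293548584)
```

View pics/w2z.png

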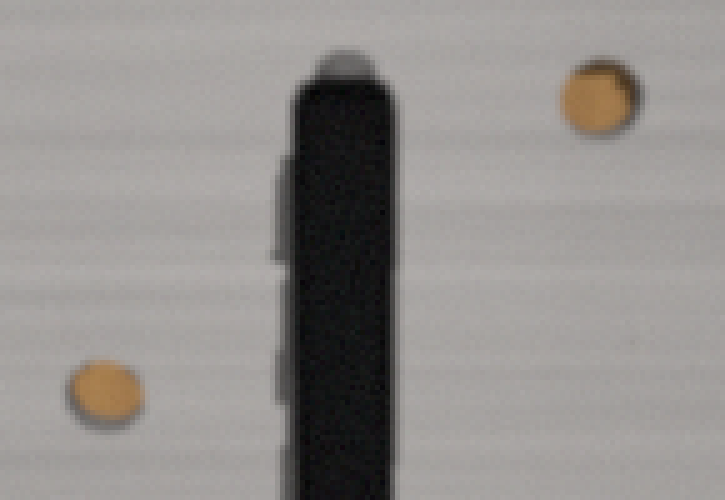

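```bash
python3 -c "
from h import *
plan(571,-212.8,26,93.19)"
```

```text
t 4.3 from [ 572.4 -210.8  107.4] 93.2 rows 2 F [ 0.3   0.15 -0.28]
-0.9 -0.7 40.7 0.01 1; -0.9 -0.7 40.7 0.01 1
```

Request:
carry_out(increments="-1.9 -1.3 20 0 1; 0 0 25 0 1; 0 0 25 0 1; 0 0 11.5 0 1; 0 0 0 0 1; 0 0 0 0 1", grip_force=60)

```text
time: 4.9
tcp_pos: [0.5713, -0.2139, 0.0262]
eef_rot: [[-0.055, 0.999, 0.001], [0.999, 0.055, -0.001], [-0.001, 0.001, -1.0]]
force: [0.4, -0.4, 1.0]
opening: 1.002
```

Request:
carry_out(increments="0 0 0 0 0; 0 0 0 0 0; 0 0 0 0 0; 0 0 0 0 0; 0 0 0 0 0; 0 0 0 0 0")

```text
time: 5.5
tcp_pos: [0.5709, -0.214, 0.0253]
eef_rot: [[-0.054, 0.999, 0.001], [0.999, 0.054, -0.0], [-0.0, 0.001, -1.0]]
force: [-1.1, 0.9, 3.9]
opening: 0.154
```

Request:
carry_out(increments="0 0 -10 0 0; 0 0 -20 0 0; 0 0 -30 0 0; 0 0 -30 0 0; 0 0 -26 0 0; 0 0 0 0 0; 0 0 0 0 0; 0 0 0 0 0")

```text
time: 6.3
tcp_pos: [0.5699, -0.2136, 0.1391]
eef_rot: [[-0.054, 0.999, -0.003], [0.999, 0.054, 0.001], [0.001, -0.003, -1.0]]
force: [-0.1, -0.0, -4.0]
opening: 0.147
```

```bash
cat > k.py <<'E'
from h import *
c=cap('wrist','w3.png'); s=arm.get_state(); print(s['time'],s['tcp_pos'],s['force'],s['wrist_torque'],s['opening'])
np.savez('w3.npz',**c)
E
python3 k.py
```

```text
6.35 [ 0.57001879 -0.21361729  0.13911595] [ 0.71403157  0.04842903 -4.22016022] [-0.00656724 -0.02263476  0.0524378 ] 0.15119967971194087
```

View pics/w3.png

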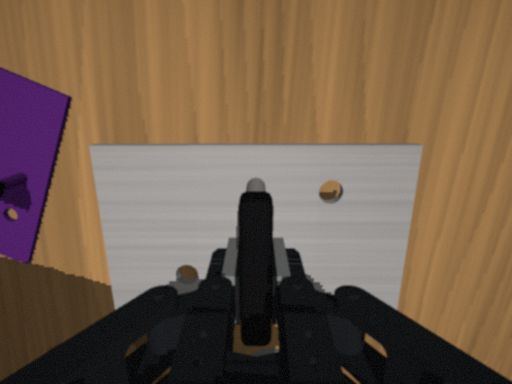

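```bash
cat > l.py <<'E'
from h import *
c=dict(np.load('w3.npz')); f=c['frame']; hsv=cv2.cvtColor(f,cv2.COLOR_BGR2HSV); s=arm.get_state(); T=s['eef_rot']; p0=s['tcp_pos']
zt=p0[2]-.0255+.006
m=((hsv[...,1]<60)&(hsv[...,2]>120))
E=[]
for q in range(110,405):
    k=np.nonzero(m[125:165,q])[0]
    if len(k): E.append((125+k[0]-.5,q))
L=lambda at,z=zt:(T.T@(ray(c,at,z)-p0))*1000
w=np.array([L(e)[:2] for e in E]); v=cv2.fitLine(w.astype(np.float32),cv2.DIST_HUBER,0,.01,.01).ravel(); print('edge',v, np.degrees(np.arctan2(v[0],v[1])))
for r in(160,180,200,220):
    k=np.nonzero(m[r,:])[0]; k=k[(k>80)&(k<430)]; a,b=L((r,k[0]-.5)),L((r,k[-1]+.5)); print(r,a.round(1),b.round(1),'w',np.linalg.norm(a-b).round(1),'mid',((a+b)/2).round(2))
r,q,n=190,330,14
sub=f[r-n:r+n+1,q-n:q+n+1].astype(int); mm=(hsv[r-n:r+n+1,q-n:q+n+1,1]>45)|(sub.max(2)<120); yy,xx=np.nonzero(mm)
print('hole px',yy.mean()+r-n,xx.mean()+q-n,mm.sum(),L((yy.mean()+r-n,xx.mean()+q-n)).round(2))
# before grasp tool-frame values
E
python3 l.py
```

```text
edge [8.7209133e-04 9.9999964e-01 5.1676414e+01 2.8985503e+00] 0.049967155
160 [ 43.  -85.4  19.8] [43.2 84.7 19.3] w 170.2 mid [43.12 -0.35 19.56]
180 [ 32.3 -85.5  19.8] [32.5 84.8 19.3] w 170.3 mid [32.4  -0.35 19.55]
200 [ 21.1 -85.6  19.8] [21.3 84.9 19.3] w 170.4 mid [21.24 -0.34 19.53]
220 [  9.5 -85.6  19.7] [ 9.8 84.9 19.3] w 170.6 mid [ 9.64 -0.34 19.51]
hole px 191.14840182648402 330.4680365296804 438 [26.28 39.81 19.43]
```

```bash
python3 -c "
from h import *
plan(536.9,219.1,144,75.0,op=0,total=14)"
```

```text
t 6.35 from [ 570.  -213.6  139.1] 93.11 rows 14 F [ 0.71  0.05 -4.22]
31.0 -0.7 -0.3 1.29 0; 31.0 -1.4 -0.3 1.29 0; 30.9 -2.1 -0.3 1.29 0; 30.9 -2.8 -0.3 1.29 0; 30.8 -3.5 -0.3 1.29 0; 30.7 -4.2 -0.3 1.29 0; 30.6 -4.9 -0.3 1.29 0; 30.5 -5.6 -0.3 1.29 0
30.4 -6.2 -0.3 1.29 0; 30.2 -6.9 -0.3 1.29 0; 30.1 -7.6 -0.3 1.29 0; 29.9 -8.3 -0.3 1.29 0; 29.7 -9.0 -0.3 1.29 0; 29.5 -9.6 -0.3 1.29 0
```

Request:
carry_out(increments="15 -0.7 -2 0.6 0; 31 -1.4 -1.5 1.3 0; 31 -2.1 -1.5 1.3 0; 30.9 -2.8 0 1.3 0; 30.8 -3.5 0 1.3 0; 30.7 -4.2 0 1.3 0; 30.6 -4.9 0 1.3 0; 30.5 -5.6 0 1.3 0")

```text
time: 7.15
tcp_pos: [0.5492, 0.0185, 0.1448]
eef_rot: [[0.116, 0.993, -0.002], [0.993, -0.116, 0.0], [-0.0, -0.002, -1.0]]
force: [0.1, 0.2, -3.1]
opening: 0.152
```

Request:
carry_out(increments="30.4 -6.2 0 1.3 0; 30.2 -6.9 0 1.3 0; 30.1 -7.6 0 1.3 0; 30 -8.3 0 1.3 0; 30 -9 0 1.3 0; 29 -9.6 0 1.3 0; 16 0 0 0.6 0; 0 0 0 0 0")

```text
time: 7.95
tcp_pos: [0.5372, 0.2198, 0.1447]
eef_rot: [[0.257, 0.966, -0.002], [0.966, -0.257, -0.0], [-0.001, -0.002, -1.0]]
force: [0.4, -0.5, -3.7]
opening: 0.152
```

```bash
python3 -c "
from h import *
cap('wrist','w4.png');cap('scene','s4.png')
plan(536.9,219.1,144,75.0,op=0)"
```

```text
t 8.05 from [537.2 217.8 144.9] 75.05 rows 1 F [ 0.2  -0.5  -3.66]
1.1 -0.6 0.9 0.05 0
```

View pics/w4.png

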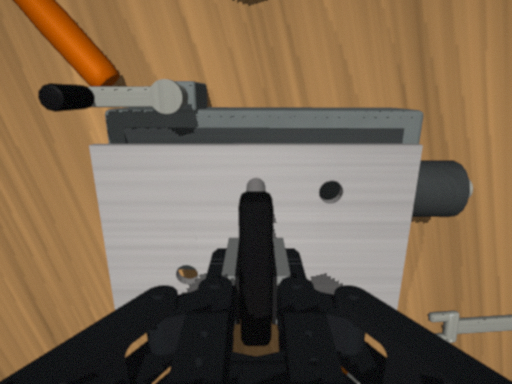

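View pics/s4.png

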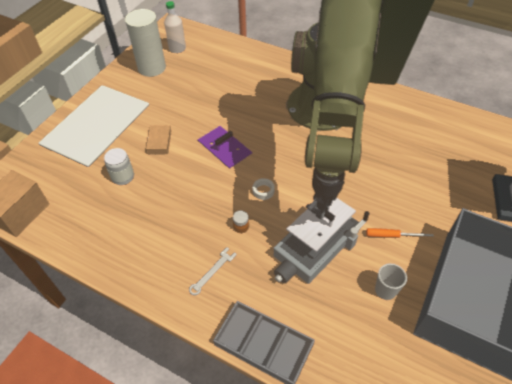

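The plate is level over the unit, with its edges parallel to it and the keeper clear. Now the descent.

Request:
carry_out(increments="1.1 -0.3 5 0 0; 0 0 12 0 0; 0 0 8 0 0; 0 0 5 0 0; 0 0 2 0 0; 0 0 0 0 0; 0 0 0 0 0")

```text
time: 8.75
tcp_pos: [0.5378, 0.2193, 0.1143]
eef_rot: [[0.259, 0.966, 0.0], [0.966, -0.259, 0.0], [0.0, 0.0, -1.0]]
force: [0.1, 0.2, -3.2]
opening: 0.152
```

Request:
carry_out(increments="0 0 0.7 0 0; 0 0 0.7 0 0; 0 0 0.7 0 0; 0 0 0 0 0; 0 0 0 0 0")

```text
time: 9.25
tcp_pos: [0.5376, 0.2193, 0.1119]
eef_rot: [[0.259, 0.966, 0.0], [0.966, -0.259, 0.0], [0.0, 0.0, -1.0]]
force: [0.4, 0.1, -4.2]
opening: 0.152
```

Request:
carry_out(increments="0 0 0.7 0 0; 0 0 0.7 0 0; 0 0 0.7 0 0; 0 0 0 0 0; 0 0 0 0 0")

```text
time: 9.75
tcp_pos: [0.5376, 0.2192, 0.1098]
eef_rot: [[0.259, 0.966, -0.0], [0.966, -0.259, -0.0], [-0.0, -0.0, -1.0]]
force: [-0.1, 0.2, -3.8]
opening: 0.15
```

Request:
carry_out(increments="0 0 0.6 0 0; 0 0 0.5 0 0; 0 0 0 0 0; 0 0 0 0 0")

```text
time: 10.15
tcp_pos: [0.5376, 0.2193, 0.1087]
eef_rot: [[0.259, 0.966, -0.0], [0.966, -0.259, -0.0], [-0.0, -0.0, -1.0]]
force: [0.4, 0.0, -2.8]
opening: 0.15
```

Request:
carry_out(increments="0 0 0.5 0 0; 0 0 0.5 0 0; 0 0 0 0 0; 0 0 0 0 0")

```text
time: 10.55
tcp_pos: [0.5377, 0.2193, 0.108]
eef_rot: [[0.259, 0.966, 0.0], [0.966, -0.259, 0.0], [0.0, 0.0, -1.0]]
force: [-1.6, 0.1, 2.2]
opening: 0.152
```

Request:
carry_out(increments="0 0.7 -0.2 0 0; 0 0.7 0 0 0; 0 0.7 0 0 0; 0 0 0 0 0")

```text
time: 10.95
tcp_pos: [0.5397, 0.2188, 0.1079]
eef_rot: [[0.259, 0.966, -0.0], [0.966, -0.259, 0.0], [0.0, -0.0, -1.0]]
force: [-3.0, 1.8, 1.6]
opening: 0.151
```

Request:
carry_out(increments="0 0.7 0 0 0; 0 0.7 0 0 0; 0 0 0 0 0")

```text
time: 11.25
tcp_pos: [0.5411, 0.2183, 0.1079]
eef_rot: [[0.259, 0.966, 0.0], [0.966, -0.259, 0.0], [0.0, 0.0, -1.0]]
force: [-3.1, 0.8, 1.6]
opening: 0.152
```

Request:
carry_out(increments="0 0.7 0 0 0; 0 0.7 0 0 0; 0 0 0 0 0")

```text
time: 11.55
tcp_pos: [0.5426, 0.2178, 0.1077]
eef_rot: [[0.259, 0.966, 0.0], [0.966, -0.259, -0.0], [-0.0, 0.0, -1.0]]
force: [0.5, -0.3, -3.0]
opening: 0.153
```

The vertical load has gone and the lateral drag is gone too, so the holes are opening over the studs. I go a little further to the centre and then lower.

Request:
carry_out(increments="0 0.7 0 0 0; 0 0.5 0 0 0; 0 0 0 0 0; 0 0 0 0 0")

```text
time: 11.95
tcp_pos: [0.5435, 0.2176, 0.1078]
eef_rot: [[0.259, 0.966, -0.0], [0.966, -0.259, -0.0], [-0.0, -0.0, -1.0]]
force: [-0.6, 0.5, -4.3]
opening: 0.15
```

Request:
carry_out(increments="0 0 0.6 0 0; 0 0 0.6 0 0; 0 0 0 0 0")

```text
time: 12.25
tcp_pos: [0.5435, 0.2176, 0.1066]
eef_rot: [[0.259, 0.966, -0.0], [0.966, -0.259, -0.0], [-0.0, -0.0, -1.0]]
force: [0.2, 0.3, -4.1]
opening: 0.154
```

Free. Lower on, in small steps.

Request:
carry_out(increments="0 0 0.8 0 0; 0 0 0.8 0 0; 0 0 0 0 0")

```text
time: 12.55
tcp_pos: [0.5435, 0.2176, 0.1049]
eef_rot: [[0.259, 0.966, -0.0], [0.966, -0.259, -0.0], [-0.0, -0.0, -1.0]]
force: [-0.5, -0.2, -3.6]
opening: 0.148
```

Request:
carry_out(increments="0 0 1 0 0; 0 0 1 0 0; 0 0 0 0 0; 0 0 0 0 0")

```text
time: 12.95
tcp_pos: [0.5435, 0.2177, 0.103]
eef_rot: [[0.259, 0.966, -0.0], [0.966, -0.259, -0.0], [-0.0, -0.0, -1.0]]
force: [0.4, 0.0, -3.1]
opening: 0.15
```

Request:
carry_out(increments="0 0 1 0 0; 0 0 1 0 0; 0 0 0 0 0; 0 0 0 0 0")

```text
time: 13.35
tcp_pos: [0.5435, 0.2177, 0.101]
eef_rot: [[0.259, 0.966, -0.0], [0.966, -0.259, -0.0], [-0.0, -0.0, -1.0]]
force: [0.1, 1.7, -3.0]
opening: 0.152
```

Request:
carry_out(increments="0 0 1 0 0; 0 0 1 0 0; 0 0 0 0 0; 0 0 0 0 0")

```text
time: 13.75
tcp_pos: [0.5435, 0.2177, 0.099]
eef_rot: [[0.259, 0.966, -0.0], [0.966, -0.259, -0.0], [-0.0, -0.0, -1.0]]
force: [-0.3, -0.3, -3.8]
opening: 0.153
```

Request:
carry_out(increments="0 0 0.8 0 0; 0 0 0.7 0 0; 0 0 0 0 0; 0 0 0 0 0")

```text
time: 14.15
tcp_pos: [0.5435, 0.2176, 0.0976]
eef_rot: [[0.259, 0.966, -0.0], [0.966, -0.259, -0.0], [-0.0, -0.0, -1.0]]
force: [0.1, 0.7, -4.5]
opening: 0.149
```

Request:
carry_out(increments="0 0 0.6 0 0; 0 0 0.6 0 0; 0 0 0 0 0; 0 0 0 0 0")

```text
time: 14.55
tcp_pos: [0.5435, 0.2177, 0.0964]
eef_rot: [[0.259, 0.966, -0.0], [0.966, -0.259, -0.0], [-0.0, -0.0, -1.0]]
force: [-0.2, -0.7, -2.7]
opening: 0.152
```

Request:
carry_out(increments="0 0 0.5 0 0; 0 0 0 0 0; 0 0 0 0 0")

```text
time: 14.85
tcp_pos: [0.5436, 0.2177, 0.0962]
eef_rot: [[0.259, 0.966, 0.0], [0.966, -0.259, 0.0], [0.0, 0.0, -1.0]]
force: [-1.9, -0.5, 1.8]
opening: 0.153
```

The plate is seated: contact at TCP 96.5 mm, which is 12 mm below stud-tip contact. Release it and look.

Request:
carry_out(increments="0 0 -0.3 0 0; 0 0 0 0 0.3; 0 0 0 0 0.6; 0 0 0 0 0.6; 0 0 0 0 0.6; 0 0 0 0 0.6")

```text
time: 15.45
tcp_pos: [0.5436, 0.2177, 0.0962]
eef_rot: [[0.259, 0.966, 0.0], [0.966, -0.259, 0.0], [0.0, 0.0, -1.0]]
force: [1.0, 0.6, 0.2]
opening: 0.598
```

Request:
carry_out(increments="0 0 -15 0 0.6; 0 0 -30 0 0.6; 0 0 -35 0 0.6; 0 0 -30 0 0.6; 0 0 0 0 0.6; 0 0 0 0 0.6")

```text
time: 16.05
tcp_pos: [0.5436, 0.2177, 0.2074]
eef_rot: [[0.259, 0.966, 0.002], [0.966, -0.259, 0.001], [0.001, 0.001, -1.0]]
force: [0.8, -1.2, -0.7]
opening: 0.605
```

```bash
cat > m.py <<'E'
from h import *
c=cap('wrist','w5.png'); s=arm.get_state(); print(s['time'],s['tcp_pos'],s['force'],s['opening'])
np.savez('w5.npz',**c)
for n,z in dict(keeper_knob=.107,keeper_pivot=.081).items():
    for r in viewer.spot_point('wrist',n)[:1]: print(n,round(r['score'],2),np.round(r['at'],1),np.round(ray(c,r['at'],z),4))
f=c['frame'];hsv=cv2.cvtColor(f,cv2.COLOR_BGR2HSV)
m=((hsv[...,1]<40)&(hsv[...,2]>140)).astype(np.uint8)*255
cs,_=cv2.findContours(m,0,1); k=max(cs,key=cv2.contourArea)
for z in(.077,.089): print(z,cv2.minAreaRect(np.array([ray(c,(p[0][1],p[0][0]),z)[:2]*1000 for p in k],np.float32)))
E
python3 m.py
```

```text
16.1 [0.54329859 0.2175878  0.20618659] [-0.12690486  0.44869069 -0.62297111] 0.5995328107649032
keeper_knob 0.91 [ 95.4 105.2] [0.457  0.3182 0.107 ]
keeper_pivot 0.65 [ 92.4 179.1] [0.5042 0.3079 0.081 ]
0.077 ((543.6926879882812, 218.281494140625), (100.3599853515625, 170.5275421142578), 75.03433990478516)
0.089 ((544.5400390625, 221.47421264648438), (95.95630645751953, 163.04495239257812), 75.03421783447266)
```

View pics/w5.png

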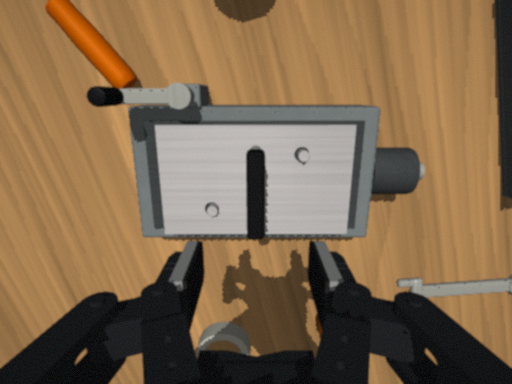

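The plate lies flat at the 77 mm top height, with both studs showing through the holes. The keeper knob is at (457,318), about 1.56 rad. I'll cage the knob between slightly open fingers and swing it round.

```bash
python3 -c "
from h import *
plan(457.3,318.1,160,150,op=0.4,total=10)"
```

```text
t 16.2 from [543.1 217.6 205.3] 75.02 rows 10 F [ 0.27 -0.96 -0.05]
7.5 -10.9 4.5 -7.50 0.4; 8.9 -9.8 4.5 -7.50 0.4; 10.1 -8.6 4.5 -7.50 0.4; 11.1 -7.2 4.5 -7.50 0.4; 11.9 -5.7 4.5 -7.50 0.4; 12.6 -4.1 4.5 -7.50 0.4; 13.0 -2.4 4.5 -7.50 0.4; 13.2 -0.7 4.5 -7.50 0.4
13.2 1.0 4.5 -7.50 0.4; 12.9 2.8 4.5 -7.50 0.4
```

Request:
carry_out(increments="7.5 -10.9 4 -7.5 0.4; 8.9 -9.8 4 -7.5 0.4; 10.1 -8.6 4 -7.5 0.4; 11.1 -7.2 4 -7.5 0.4; 11.9 -5.7 4 -7.5 0.4; 12.6 -4.1 4 -7.5 0.4; 13 -2.4 4 -7.5 0.4; 13.2 -0.7 4 -7.5 0.4")

```text
time: 17.0
tcp_pos: [0.4741, 0.2984, 0.1731]
eef_rot: [[-0.711, 0.703, -0.001], [0.703, 0.711, -0.001], [0.0, -0.002, -1.0]]
force: [0.1, 0.5, 0.1]
opening: 0.4
```

Request:
carry_out(increments="13.2 1 5 -7.5 0.4; 12.9 2.8 5 -7.5 0.4; 0 0 0 0 0.4; 0 0 0 0 0.4")

```text
time: 17.4
tcp_pos: [0.4576, 0.3181, 0.1638]
eef_rot: [[-0.864, 0.503, -0.001], [0.503, 0.864, -0.001], [0.0, -0.001, -1.0]]
force: [-0.3, -0.7, -0.7]
opening: 0.402
```

Run:
```python
from h import *
c=cap('wrist','w6.png'); plan(457.3,318.1,94,150,op=0.4)
for n,z in dict(keeper_knob=.107,keeper_pivot=.081).items():
    for r in viewer.spot_point('wrist',n)[:1]: print(n,round(r['score'],2),np.round(r['at'],1),np.round(ray(c,r['at'],z),4))
```

```text
t 17.45 from [458.  317.9 164.1] 149.8 rows 2 F [ 0.19 -0.7   0.09]
0.3 -0.1 35.0 -0.10 0.4; 0.3 -0.1 35.0 -0.10 0.4
keeper_knob 0.61 [209.9 257.1] [0.456  0.3195 0.107 ]
keeper_pivot 0.67 [256.1 272.2] [0.5043 0.3055 0.081 ]
```

View pics/w6.png

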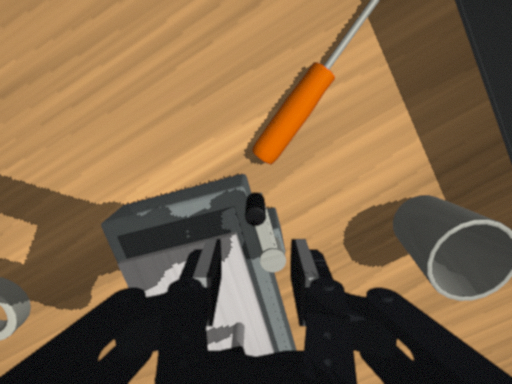

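The knob at (257,208) px lies on the jaw centre line. Descend around it.

Request:
carry_out(increments="0.5 0 25 0 0.4; 0 0 25 0 0.4; 0 0 15 0 0.4; 0 0 5 0 0.4; 0 0 0 0 0.35; 0 0 0 0 0.35")

```text
time: 18.15
tcp_pos: [0.4578, 0.3187, 0.0952]
eef_rot: [[-0.866, 0.5, 0.001], [0.5, 0.866, 0.001], [-0.001, 0.001, -1.0]]
force: [0.5, -0.2, -1.0]
opening: 0.354
```

```bash
cat > n.py <<'E'
from h import *
import sys
# arc plan: pivot, current -> end angle in N rows, yaw follows
a1=float(sys.argv[1]); yaw1=float(sys.argv[2]); N=int(sys.argv[3]); op=sys.argv[4]
P=np.array([505.4,305.9]); s=arm.get_state(); T=s['eef_rot']; p=s['tcp_pos'][:2]*1000
y0=np.degrees(np.arctan2(T[1,0],T[0,0]))%360; r=p-P; a0=np.degrees(np.arctan2(r[1],r[0]))%360; r0=np.hypot(*r)
print(s['time'],'ang',a0,'rad',r0,'yaw',y0,s['tcp_pos'],'F',s['force'].round(2),'j6',s['joints'][5])
out=[];q=p;y=y0
for i in range(1,N+1):
    a=np.radians(a0+(a1-a0)*i/N); R=r0+(50-r0)*i/N; n=P+R*np.array([np.cos(a),np.sin(a)]); d=n-q; t=np.radians(y)
    dy=(yaw1-y0)/N
    out.append('%.1f %.1f 0 %.2f %s'%(d@[np.cos(t),np.sin(t)],d@[np.sin(t),-np.cos(t)],-dy,op)); q=n; y+=dy
for i in range(0,N,8): print('; '.join(out[i:i+8]))
E
python3 n.py 250 240 20 0.35
```

```text
18.15 ang 165.01373025412568 rad 49.32009732987309 yaw 149.97143287433846 [0.45775739 0.31865356 0.09516358] F [ 0.46 -0.23 -0.97] j6 -28.891268872031677
-1.0 -3.5 0 -4.50 0.35; -1.0 -3.5 0 -4.50 0.35; -1.0 -3.5 0 -4.50 0.35; -1.0 -3.5 0 -4.50 0.35; -1.0 -3.5 0 -4.50 0.35; -1.0 -3.5 0 -4.50 0.35; -1.0 -3.5 0 -4.50 0.35; -0.9 -3.6 0 -4.50 0.35
-0.9 -3.6 0 -4.50 0.35; -0.9 -3.6 0 -4.50 0.35; -0.9 -3.6 0 -4.50 0.35; -0.9 -3.6 0 -4.50 0.35; -0.9 -3.6 0 -4.50 0.35; -0.9 -3.6 0 -4.50 0.35; -0.8 -3.6 0 -4.50 0.35; -0.8 -3.6 0 -4.50 0.35
-0.8 -3.6 0 -4.50 0.35; -0.8 -3.6 0 -4.50 0.35; -0.8 -3.6 0 -4.50 0.35; -0.8 -3.6 0 -4.50 0.35
```

Request:
carry_out(increments="-1 -3.5 0 -4.5 0.35; -1 -3.5 0 -4.5 0.35; -1 -3.5 0 -4.5 0.35; -1 -3.5 0 -4.5 0.35; -1 -3.5 0 -4.5 0.35; -1 -3.5 0 -4.5 0.35; -1 -3.5 0 -4.5 0.35; -1 -3.5 0 -4.5 0.35")

```text
time: 18.95
tcp_pos: [0.4587, 0.2901, 0.0954]
eef_rot: [[-0.994, -0.108, 0.002], [-0.108, 0.994, 0.001], [-0.002, 0.001, -1.0]]
force: [1.0, 1.1, -0.0]
opening: 0.35
```

```bash
python3 n.py 250 240 12 0.35; python3 -c "
from h import *
cap('wrist','w7.png')"
```

```text
18.95 ang 198.6538458327347 rad 49.31808046131138 yaw 186.1765500149059 [0.45867269 0.29012562 0.09543486] F [ 0.99  1.12 -0.03] j6 -67.73710903535661
-0.9 -3.6 0 -4.49 0.35; -0.9 -3.6 0 -4.49 0.35; -0.9 -3.6 0 -4.49 0.35; -0.8 -3.6 0 -4.49 0.35; -0.8 -3.6 0 -4.49 0.35; -0.8 -3.6 0 -4.49 0.35; -0.8 -3.6 0 -4.49 0.35; -0.8 -3.6 0 -4.49 0.35
-0.8 -3.6 0 -4.49 0.35; -0.8 -3.6 0 -4.49 0.35; -0.8 -3.7 0 -4.49 0.35; -0.7 -3.7 0 -4.49 0.35
```

View pics/w7.png

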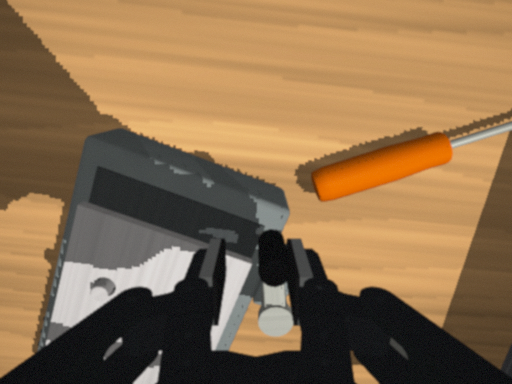

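The knob is caged and rides on the trailing finger. Continue.

Request:
carry_out(increments="-0.9 -3.6 0 -4.5 0.35; -0.9 -3.6 0 -4.5 0.35; -0.9 -3.6 0 -4.5 0.35; -0.8 -3.6 0 -4.5 0.35; -0.8 -3.6 0 -4.5 0.35; -0.8 -3.6 0 -4.5 0.35; -0.8 -3.6 0 -4.5 0.35; -0.8 -3.6 0 -4.5 0.35")

```text
time: 19.8
tcp_pos: [0.4752, 0.2663, 0.0952]
eef_rot: [[-0.742, -0.67, 0.001], [-0.67, 0.742, 0.001], [-0.002, -0.0, -1.0]]
force: [-0.4, 1.7, 0.4]
opening: 0.351
```

```bash
python3 n.py 254 240 8 0.35
```

```text
19.8 ang 232.73858285385046 rad 49.814022877465774 yaw 222.0808153880279 [0.47523997 0.26625395 0.09520478] F [-0.39  1.65  0.44] j6 -106.6882898002516
-0.5 -2.3 0 -2.24 0.35; -0.5 -2.3 0 -2.24 0.35; -0.5 -2.3 0 -2.24 0.35; -0.5 -2.3 0 -2.24 0.35; -0.5 -2.3 0 -2.24 0.35; -0.5 -2.3 0 -2.24 0.35; -0.6 -2.2 0 -2.24 0.35; -0.6 -2.2 0 -2.24 0.35
```

Request:
carry_out(increments="-0.5 -2.3 0 -2.2 0.35; -0.5 -2.3 0 -2.2 0.35; -0.5 -2.3 0 -2.2 0.35; -0.5 -2.3 0 -2.2 0.35; -0.5 -2.3 0 -2.2 0.35; -0.5 -2.3 0 -2.2 0.35; -0.6 -2.2 0 -2.2 0.35; -0.6 -2.2 0 -2.2 0.35")

```text
time: 20.6
tcp_pos: [0.4915, 0.2576, 0.0951]
eef_rot: [[-0.506, -0.862, 0.001], [-0.862, 0.506, 0.0], [-0.001, -0.001, -1.0]]
force: [-1.2, -0.7, 1.6]
opening: 0.346
```

```bash
python3 n.py 264 240 8 0.35;  python3 -c "
from h import *
cap('wrist','w8.png')"
```

```text
20.6 ang 253.94753701122715 rad 50.233858804178084 yaw 239.5913491935774 [0.49150946 0.25762481 0.09512582] F [-1.18 -0.68  1.64] j6 -125.71699422421739
-0.3 -1.1 0 -0.05 0.35; -0.3 -1.0 0 -0.05 0.35; -0.4 -1.0 0 -0.05 0.35; -0.4 -1.0 0 -0.05 0.35; -0.4 -1.0 0 -0.05 0.35; -0.4 -1.0 0 -0.05 0.35; -0.4 -1.0 0 -0.05 0.35; -0.5 -1.0 0 -0.05 0.35
```

View pics/w8.png

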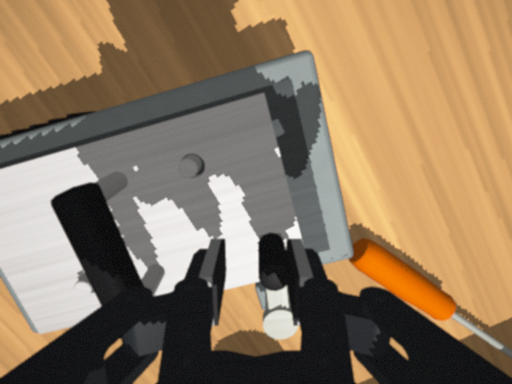

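Request:
carry_out(increments="-0.3 -1 0 0 0.35; -0.3 -1 0 0 0.35; -0.4 -1 0 0 0.35; -0.4 -1 0 0 0.35; 0 0 0 0 0.35")

```text
time: 21.15
tcp_pos: [0.4955, 0.2566, 0.0942]
eef_rot: [[-0.506, -0.862, 0.0], [-0.862, 0.506, 0.0], [-0.0, -0.0, -1.0]]
force: [0.2, -0.1, -0.1]
opening: 0.35
```

Request:
carry_out(increments="-0.4 -1 0 0 0.35; -0.4 -1 0 0 0.35; 0 0 0 0 0.35")

```text
time: 21.45
tcp_pos: [0.4976, 0.2563, 0.0941]
eef_rot: [[-0.506, -0.863, 0.0], [-0.863, 0.506, -0.0], [0.0, -0.0, -1.0]]
force: [0.1, 0.4, -0.1]
opening: 0.354
```

Request:
carry_out(increments="-0.4 -0.8 0 0 0.35; -0.4 -0.8 0 0 0.35; 0 0 0 0 0.35")

```text
time: 21.75
tcp_pos: [0.4992, 0.2562, 0.0941]
eef_rot: [[-0.506, -0.863, -0.0], [-0.863, 0.506, -0.0], [0.0, 0.0, -1.0]]
force: [-1.9, 0.3, 0.4]
opening: 0.353
```

Request:
carry_out(increments="-0.4 -0.8 0 0 0.35; 0 0 0 0 0.35; 0 0 0 0 0.35")

```text
time: 22.05
tcp_pos: [0.4994, 0.2561, 0.094]
eef_rot: [[-0.506, -0.863, -0.002], [-0.863, 0.506, -0.0], [0.001, 0.002, -1.0]]
force: [-7.5, -0.9, 3.7]
opening: 0.353
```

The stop is felt (−7.5 N, at the expected angle). Back off and lift clear.

Request:
carry_out(increments="0.5 1.5 0 0 0.4; 1 2.5 0 0 0.45; 0.8 2.5 0 0 0.5; 0 0 0 0 0.5; 0 0 -10 0 0.5; 0 0 -30 0 0.5; 0 0 -40 0 0.5; 0 0 -30 0 0.5")

```text
time: 22.85
tcp_pos: [0.4937, 0.2575, 0.2073]
eef_rot: [[-0.506, -0.863, 0.002], [-0.863, 0.506, 0.001], [-0.002, -0.001, -1.0]]
force: [0.1, 0.0, 1.2]
opening: 0.5
```

Request:
carry_out(increments="-15 0 -25 8 0.6; -20 0 0 8 0.6; -20 0 0 8 0.6; -20 0 0 8 0.6; 0 0 0 0 0.6; 0 0 0 0 0.6")

```text
time: 23.45
tcp_pos: [0.544, 0.3114, 0.2294]
eef_rot: [[-0.885, -0.466, -0.0], [-0.466, 0.885, -0.0], [0.0, -0.0, -1.0]]
force: [0.1, -0.6, -0.7]
opening: 0.599
```

```bash
cat > o.py <<'E'
from h import *
c=cap('wrist','w9.png'); s=arm.get_state(); print(s['time'],s['tcp_pos'],s['force'])
np.savez('w9.npz',**c)
cap('top','t9.png'); cap('scene','s9.png')
P=np.array([505.4,305.9])
for n,z in dict(keeper_knob=.107,keeper_pivot=.081).items():
    for r in viewer.spot_point('wrist',n)[:2]:
        w=ray(c,r['at'],z)*1000; print(n,round(r['score'],2),np.round(r['at'],1),w.round(1),'ang',np.degrees(np.arctan2(*(w[:2]-P)[::-1]))%360)
E
python3 o.py
```

```text
23.5 [0.54384826 0.31120997 0.22946703] [-0.29130114  0.12155088  0.25108344]
keeper_knob 0.63 [ 98.3 229.6] [488.9 258.3 107. ] ang 250.9218448633566
keeper_pivot 0.74 [138.8 268.6] [505.3 303.8  81. ] ang 267.7650117915772
```

View pics/w9.png

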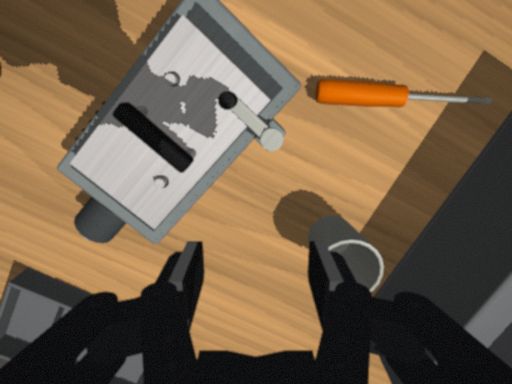

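View pics/t9.png

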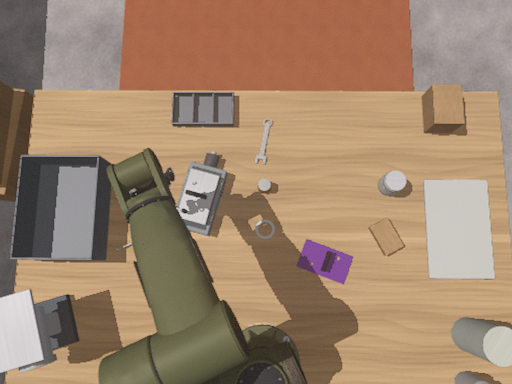

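Run:
```python
from h import *
c=dict(np.load('w9.npz')); f=c['frame']
cv2.imwrite('pics/w9z.png',cv2.resize(f[70:165,190:300],None,fx=6,fy=6,interpolation=cv2.INTER_CUBIC))
g=cv2.cvtColor(f,cv2.COLOR_BGR2GRAY)
u=np.array([np.cos(np.radians(-15)),np.sin(np.radians(-15))]);v=np.array([-u[1],u[0]]); O=469.3*u+352.1*v
for ang in(245,250,255):
    a=np.radians(ang); k=np.array([505.4,305.9])+50*np.array([np.cos(a),np.sin(a)])
    print(ang,[np.round(proj(c,[*(k/1000),z]),1) for z in(.086,.119)])
print('pivot',[np.round(proj(c,[.5054,.3059,z]),1) for z in (.081,.088)])
```

```text
245 [array([ 94.2, 236.3]), array([ 94.3, 233.8])]
250 [array([ 97.6, 232.5]), array([ 98.2, 229.5])]
255 [array([101.3, 229. ]), array([102.4, 225.5])]
pivot [array([140. , 270.6]), array([141.1, 270.9])]
```

View pics/w9z.png

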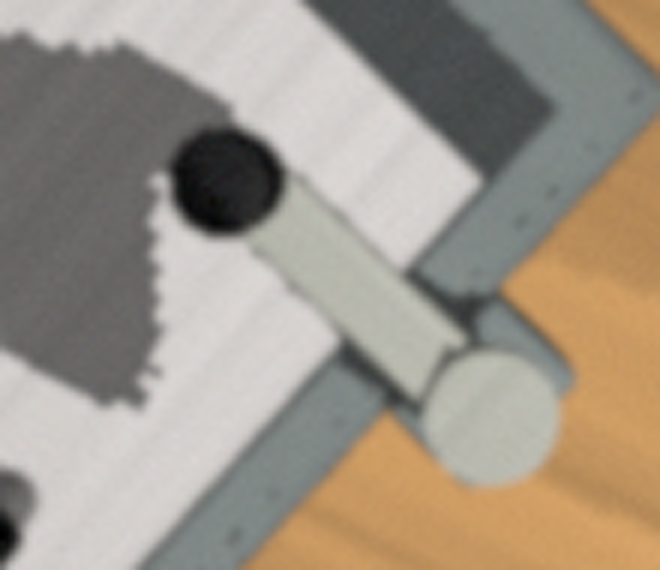

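Run:
```python
from h import *
c=dict(np.load('w9.npz'))
def W(x,y,z): return ray(c,((y+.5)/6-.5+70,(x+.5)/6-.5+190),z)[:2]*1000
def A(p,q,z): d=W(*q,z)-W(*p,z); return np.degrees(np.arctan2(d[1],d[0]))%360, np.hypot(*d)
print('bar R',A((465,335),(300,185),.086)); print('bar L',A((410,395),(255,250),.086))
print('plate short',A((482,182),(305,0),.077)); print('plate long',A((482,182),(145,560),.077))
k=W(227,180,.119);p=W(490,418,.0865);d=k-p;print('knob',k,'piv',p,np.hypot(*d),np.degrees(np.arctan2(d[1],d[0]))%360)
```

```text
bar R (np.float64(256.30580264391835), np.float64(32.040692201240674))
bar L (np.float64(255.00823548088195), np.float64(30.791854216233112))
plate short (np.float64(253.55862445506455), np.float64(36.187394279980495))
plate long (np.float64(345.3142998512711), np.float64(77.45965093089939))
knob [489.96257938 257.97564763] piv [504.01015677 305.55015213] 49.60511978741117 253.5494296832726
```

The bar edges read 255–256° against 255° for fully shut. The plate still lies flat with studs in both holes, and nothing is touching it. Handing in.

```bash
python3 -c "
from h import *
print(arm.get_state()['force'],ticket.close_job())"
```

```text
the job is handed in; nothing more can be done
[-0.3692981   0.46179255  0.4193627 ] None
```

The guard plate is refitted and the keeper is swung shut over its edge. I handed the job in at about 23.5 s of the 67 s.

- **Plate:** I set the white plate on the stud tips with about 6 N and slid it about 5 mm along the unit until the load vanished. I centred it about 1 mm further, then lowered it with no resistance. It met the carrier 12 mm below the stud tips, again with about 6 N. The check picture afterwards gave 170.5 x 100.4 mm at the seated height, parallel to the unit, with both studs showing in the holes.
- **Keeper:** I swung it round with the knob between slightly open fingers until it met its stop (7.5 N), then backed off and lifted clear.
- **Last checks:** The keeper angle readings disagreed a little. The bar edges gave 255 to 256° and the knob-to-pivot line 253.5°, against 255° for shut. The network's points alone gave about 250 to 251°. I took the edges and the felt stop as the better evidence.
- **Other things:** I saw nothing disturbed on the bench, though the arm hid the cup and part of the screwdriver in the last top view. Both show in the last wrist picture, and I did not measure their positions.

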